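Raise the bit rack

TASK

Bring up the driver-bit rack in the blue drum on the bench: press down the release key, which is sunk in the one gap in the drum's raised metal rim, until the spring lifts the rack fully up, then let go and come away. The rim has been left turned any way round, so find the gap by feel: a shut fingertip run lightly along the top of the rim drops into it. Use light touches, do not lift, tip or shove the drum, and leave the other things on the bench where they are.

Things in the scene. Friction and masses are not known exactly. Their poses are not given: they have to be found in the camera images.
- drum: blue round steel drum with a bare steel collar (153 mm across, scalloped skirt), 2.6 kg (give or take a quarter), loose on the bench on a rubber foot; origin at the centre of its underside, z up. The collar is a stiff fit, does not turn under a light touch, and has been left at any angle: the drum's pose does not tell where the gap in the collar's rim is
- rim_centre (a point): point on the drum's axis, level with the flat top of the collar's raised rim, 64 mm above the drum's underside. The rim is 14 mm wide, 62 to 76 mm from the axis (middle 69 mm), and all level but for ONE gap, 54 mm long at the rim's middle (46 degrees), 48 mm at its inner edge, open inward and outward. Inside the rim the deck lies 24 mm lower
- key (a joint): the release key, a rounded steel bar 40 mm long in the gap, along the middle of the rim, its crest 9 mm below the rim's top. Value: 0 at rest, 0.24 rad pressed to its stop (crest 7 mm lower, 5 mm farther out); it springs back. It takes 2 to 6 N on the crest; past about 0.14 rad (4 to 5 mm) the rack is free
- rack (a joint): height of the bit rack, a sprung lift in the middle of the drum under an orange cap 72 mm across: 0 latched down (cap's top 57 mm above the drum's underside), 0.036 m fully up (93 mm). Once free it rises by itself in about half a second, and its spring keeps it up
- sanding_block: cork sanding block, 56 x 96 x 31 mm, bystander; origin under its centre
- masking_tape: roll of masking tape lying flat, 96 mm across, 25 mm high, bystander; origin under its centre
- pliers: red-handled pliers lying flat, 73 x 158 x 16 mm, bystander; origin under the centre
- loose_handle: turned wooden pan handle lying on the bench, 27 x 112 x 27 mm, bystander; origin under its centre
- ferrule: grey steel ferrule standing on its wide end, 26 mm across and high, bystander; origin under its centre
- screwdriver: screwdriver with a yellow handle, lying, 30 x 221 x 29 mm, bystander; origin under its centre

How it is judged:
By the outcome, as a careful person would: the job done as asked, in the order asked, and still so for the second after the job is handed in, with the robot touching nothing.
It also fails if it takes over 72 s, if anything falls off the work surface, if the arm or the gripper's body presses on something with over 40 N, if the wrist force passes 120 N, or if a joint passes its speed limit or range.

ROBOT

A 6-joint arm with a two-finger parallel gripper is mounted at the origin on a cart in front of the work surface, level with it; the furniture and walls round the work are solid. World frame = base frame: x ahead of the robot, y to its left, z up, the work surface at z = 0. Lengths are in m, angles in rad, forces in N, time in s.
With the tool pointing down it reaches from about 0.375 to 0.9 m from the base axis. Payload 3.1 kg.
Tool frame: the origin (TCP) lies between the finger pads; the fingertips stand 17 mm ahead of it and the grasp point (between the pads) lies 2 mm behind it (robot.nose_length is the distance from the TCP to the fingertips, in m); z points along the fingers, y is the line along which they close (so a half turn about z gives the same grasp; the last joint's range is limited). The gripper opens to 87 mm and grips with 3 to 60 N. Pads are 19 mm wide; open, the fingers measure 117 mm over their backs; the gripper's body (75 mm by 190 mm) begins 51 mm behind the grasp point.
Start: joints at [-1.401, 0.527, 1.433, -0, 1.181, -0.178], TCP at [0.214, -0.587, 0.24] pointing down, gripper open.
Joint ranges: [-3.08, 3.08], [-0.75, 2.2], [0.22, 2.44], [-1.43, 4.57], [0, 2.65], [-2.85, 2.85]. Speed limits (rad/s): [2.79, 2.79, 3.14, 3.14, 3.14, 3.14].

INTERFACE

Orientations are given as a unit quaternion [x, y, z, w].
In Python, from rig import robot, cams gives the robot as it stands.
- The arm moves only by the shell command python3 -m pendant 'ROWS' [FORCE]. ROWS is JSON, a list of rows, each an object with "jaw": the opening, from 0 (shut) to 1 (fully open); "linear": the shift along the tool's x, y, z in cm, a list of three; "twist": the turn about the tool's z in degrees. A call has 1 to 12 rows; each row shifts and turns the commanded pose from where the row before left it, along the tool's axes as they then stand; what a row does not reach is not made up. A row lasts 1/12 s, in which the tool goes at most 41.7 mm and 7.16 degrees, less where a joint would pass 70% of its speed; a pose out of reach is approached as far as the arm can. A call is refused whole if a number of a shift passes 4.17 or a number of a turn 7.16, either way. A call with a gripper value outside its range is refused whole. The fingers move at their own pace and stop on an object; FORCE is the grip in N (left out, the last holds). Time passes only in rows, so rows that do not move let the fingers close. It gives the time, the measured TCP pose, the force, the opening and the grip force at its end, in the units of the state.
- robot.get_obs(): the state, without advancing time (a new reading comes with each control period).
- cams.camera(name): name is "side" or "top"; returns a dict with "color" (420x560x3 uint8, blue, green, red), "depth" (420x560 float32, m along the optical axis (not along the pixel's ray), 0 where there is no reading), "fov_y" (degrees; the focal length in pixels is half the picture's height over the tangent of half this angle, whatever the lens; pixels are square), "cx", "cy" (the principal point, pixels), "view" (4x4, takes a point from world to camera coordinates). Camera axes: x right, y down, z forward; pixel columns grow to the right and rows downward; lengths in m; the calibration is good to about 2 mm. A picture is of the moment at which its call begins.
- robot.hand_in(): hands the job in; it is judged then, once.
The state is a dict: "time": time; "q": joint angles; "joint_velocities": joint speeds; "joint_torque": joint torques, N m; "position": TCP position; "tool_rot": TCP orientation; "ft_force": force on the tool from outside, world axes, zero at the start; "moment": the same for the moment, N m; "grip_width": finger opening in m; "grip_force": force on a finger pad.
Only numpy, scipy, OpenCV 4.12 (cv2) and the standard library are available. Lean on these libraries where they do the work, as an engineer would, in place of code of your own. Each camera call takes 0.05 s, during which the arm holds its last target. There are 200 camera calls.

## Working session

There is one attempt and no reset: what is moved stays moved. The work goes in short steps, Python scripts to look and compute and a shell command to move; the robot and the scene stay as the last step left them, time stands still between calls to the robot, and variables do not carry over. Pictures are saved under pics/ and viewed, at most 10 in all, crops included, and the job is handed in when it is done.

```bash
mkdir -p pics
python3 - <<'E'
from rig import robot,cams
import cv2,numpy as np
for n in("top","side"):
    c=cams.camera(n);cv2.imwrite(f"pics/{n}0.png",c["color"]);np.savez(f"{n}0.npz",**c)
    print(n,c["fov_y"],c["cx"],c["cy"],np.round(c["view"],3).tolist())
o=robot.get_obs()
for k in("time","position","tool_rot","ft_force","grip_width"):print(k,o[k])
E
```

```text
top 46.81497397870994 271.6371479093161 207.60586856791062 [[-0.053, -0.999, 0.001, -0.041], [-0.978, 0.051, -0.203, 0.604], [0.202, -0.012, -0.979, 1.373], [0.0, 0.0, 0.0, 1.0]]
side 53.696378485590024 274.68075874331794 209.91732366378497 [[-0.978, -0.211, -0.009, 0.566], [-0.077, 0.397, -0.915, 0.147], [0.196, -0.894, -0.404, 1.102], [0.0, 0.0, 0.0, 1.0]]
time 0.1
position [ 0.21352436 -0.58673316  0.2386804 ]
tool_rot [ 9.84829530e-01  1.73521936e-01  9.07473979e-06 -9.66824914e-04]
ft_force [ 0.27993695 -0.71332951  0.06036069]
grip_width 0.08728841258210492
```

View pics/top0.png

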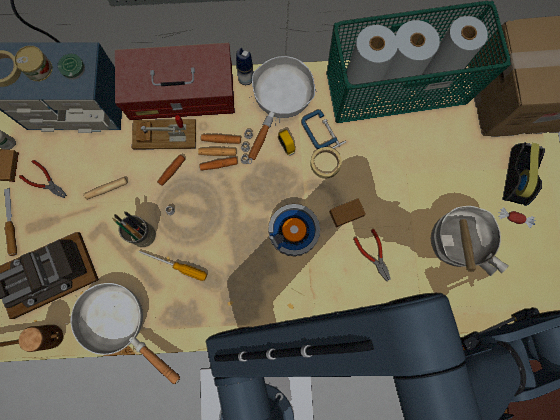

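View pics/side0.png

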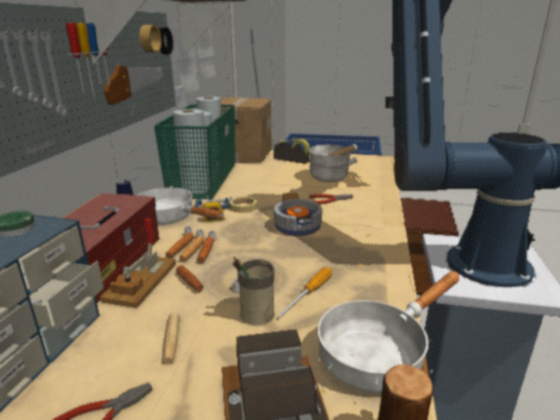

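The top view shows the drum with its orange cap at about (294,230), the sanding block right of it (348,212) and the pliers at (372,255). The side view shows the drum at (298,216). I'll measure the cap and collar.

```bash
cat > h.py <<'E'
import numpy as np,cv2
def ray(c,u,v,z):
    f=210/np.tan(np.radians(float(c["fov_y"]))/2);V=c["view"];R=V[:3,:3];t=V[:3,3]
    o=-R.T@t;d=R.T@np.array([(u-c["cx"])/f,(v-c["cy"])/f,1]);return o+d*(z-o[2])/d[2]
def cloud(c):
    f=210/np.tan(np.radians(float(c["fov_y"]))/2);v,u=np.mgrid[:420,:560];d=c["depth"]
    p=np.stack([(u-c["cx"])/f*d,(v-c["cy"])/f*d,d],-1);V=c["view"];return (p-V[:3,3])@V[:3,:3]
E
python3 - <<'E'
from h import *
for n,box in(("top",(180,280,240,345)),("side",(190,240,265,330))):
    c=dict(np.load(n+"0.npz"));P=cloud(c);a,b,l,r=box
    h=cv2.cvtColor(c["color"],cv2.COLOR_BGR2HSV)[a:b,l:r]
    m=((h[...,0]<16)&(h[...,1]>170)&(h[...,2]>110)).astype(np.uint8)
    k,_,st,ce=cv2.connectedComponentsWithStats(m);
    for i in range(1,k):
        if st[i,4]>60:u,v=ce[i]+[l,a];print(n,"cap",u,v,st[i],ray(c,u,v,.057))
    Q=P[a:b,l:r].reshape(-1,3)
    s=Q[(abs(Q[:,2]-.064)<.005)&(c["depth"][a:b,l:r].ravel()>0)]
    (x,y),rr=cv2.minEnclosingCircle(s[:,:2].astype(np.float32)) if len(s) else((0,0),0);print(n,"rim",len(s),x,y,rr,s[:,2].mean() if len(s) else 0)
    if n=="top":
        near=s[abs(np.hypot(*(s[:,:2]-[x,y]).T)-.069)<.007]
        an=np.degrees(np.arctan2(near[:,1]-y,near[:,0]-x));print(np.histogram(an,36,(-180,180))[0])
c=dict(np.load("top0.npz"));cv2.imwrite("pics/crop.png",cv2.resize(c["color"][190:270,250:340],None,fx=6.5,fy=6.5,interpolation=cv2.INTER_CUBIC))
E
```

```text
top cap 294.1656976744186 229.4418604651163 [ 43  38  23  23 344] [ 0.53272964 -0.13534843  0.057     ]
top rim 587 0.5340766310691833 -0.13490234315395355 0.07676360011100769 0.0630369484966407
[17 16 17 17 15 17 11 18 15 15 15 13 17 16 16 14 16 18 15 15 17 15 14 16
 15 14 12  9  0  1  0  1 16 18 18 16]
side cap 297.4672131147541 211.6639344262295 [ 22  17  22  10 122] [ 0.53253335 -0.1213941   0.057     ]
side rim 403 0.5361603498458862 -0.13427765667438507 0.07859102636575699 0.06359360024361341
```

View pics/crop.png

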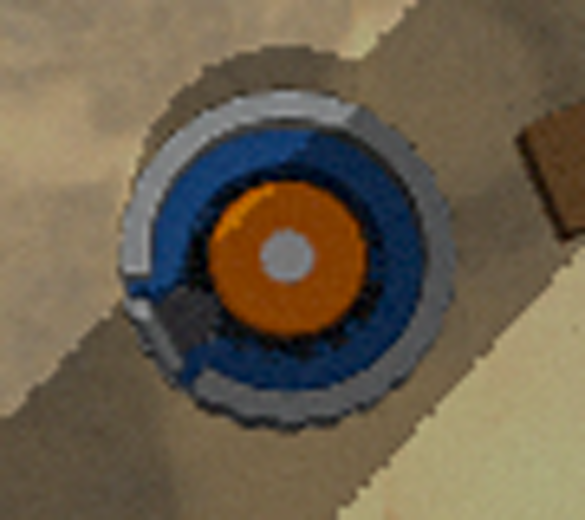

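The crop shows one gap in the steel rim at its lower left, crop (165,315), with the dark key in it. That is about 118° in world terms, and the depth map agrees: the rim is missing from about 96° to 140°. I'll move over the rim at about 78°, then confirm the gap by feel.

```bash
python3 -m pendant '[{"jaw":0,"linear":[0,0,0],"twist":-4},{"jaw":0,"linear":[0,0,0],"twist":-4},{"jaw":0,"linear":[2.7,-1.5,0],"twist":0},{"jaw":0,"linear":[2.7,-1.5,0],"twist":0},{"jaw":0,"linear":[2.7,-1.5,0],"twist":0},{"jaw":0,"linear":[2.7,-1.5,0],"twist":0},{"jaw":0,"linear":[2.7,-1.5,0],"twist":0},{"jaw":0,"linear":[2.7,-1.5,0],"twist":0},{"jaw":0,"linear":[2.7,-1.5,0],"twist":0},{"jaw":0,"linear":[2.7,-1.5,0],"twist":0},{"jaw":0,"linear":[2.7,-1.5,0],"twist":0},{"jaw":0,"linear":[2.7,-1.5,0],"twist":0}]' 10
python3 -m pendant '[{"jaw":0,"linear":[2.7,-1.5,0],"twist":0},{"jaw":0,"linear":[2.7,-1.5,0],"twist":0},{"jaw":0,"linear":[2.7,-1.5,0],"twist":0},{"jaw":0,"linear":[2.7,-1.5,0],"twist":0},{"jaw":0,"linear":[2.7,-1.5,0],"twist":0},{"jaw":0,"linear":[2.7,-1.5,0],"twist":0},{"jaw":0,"linear":[2.7,-1.5,0],"twist":0},{"jaw":0,"linear":[2.7,-1.5,0],"twist":0},{"jaw":0,"linear":[2.7,-1.5,0],"twist":0},{"jaw":0,"linear":[2.7,-1.5,0],"twist":0},{"jaw":0,"linear":[0,0,0],"twist":0},{"jaw":0,"linear":[0,0,0],"twist":0}]'
```

```text
time: 1.1
position: [0.3821, -0.3266, 0.2393]
tool_rot: [0.97, 0.242, -0.0, -0.0]
ft_force: [0.2, 0.2, -0.3]
grip_width: 0.0151
grip_force: 0.0
time: 2.1
position: [0.5499, -0.0676, 0.2391]
tool_rot: [0.97, 0.243, -0.0, -0.0]
ft_force: [-1.3, 0.3, 0.4]
grip_width: 0.0008
grip_force: 0.0
```

```bash
python3 -m pendant '[{"jaw":0,"linear":[0,0,3],"twist":0},{"jaw":0,"linear":[0,0,3],"twist":0},{"jaw":0,"linear":[0,0,3],"twist":0},{"jaw":0,"linear":[0,0,3],"twist":0},{"jaw":0,"linear":[0,0,2],"twist":0},{"jaw":0,"linear":[0,0,0.8],"twist":0},{"jaw":0,"linear":[0,0,0],"twist":0},{"jaw":0,"linear":[0,0,0],"twist":0},{"jaw":0,"linear":[0,0,0],"twist":0}]'
for i in 1 2 3; do :; done
python3 -m pendant '[{"jaw":0,"linear":[0,0,0.1],"twist":0},{"jaw":0,"linear":[0,0,0.1],"twist":0},{"jaw":0,"linear":[0,0,0.1],"twist":0},{"jaw":0,"linear":[0,0,0.1],"twist":0},{"jaw":0,"linear":[0,0,0.1],"twist":0},{"jaw":0,"linear":[0,0,0],"twist":0},{"jaw":0,"linear":[0,0,0],"twist":0}]'
```

```text
time: 2.85
position: [0.5506, -0.0698, 0.0929]
tool_rot: [0.97, 0.242, 0.001, 0.001]
ft_force: [-0.2, 0.4, -0.4]
grip_width: 0.0005
grip_force: 0.0
time: 3.43
position: [0.5497, -0.0689, 0.0865]
tool_rot: [0.97, 0.242, -0.0, -0.0]
ft_force: [0.3, -0.1, -0.0]
grip_width: 0.0001
grip_force: 0.0
```

```bash
python3 -m pendant '[{"jaw":0,"linear":[0,0,0.1],"twist":0},{"jaw":0,"linear":[0,0,0.1],"twist":0},{"jaw":0,"linear":[0,0,0.1],"twist":0},{"jaw":0,"linear":[0,0,0.1],"twist":0},{"jaw":0,"linear":[0,0,0],"twist":0},{"jaw":0,"linear":[0,0,0],"twist":0}]'
python3 -m pendant '[{"jaw":0,"linear":[0,0,0.1],"twist":0},{"jaw":0,"linear":[0,0,0],"twist":0},{"jaw":0,"linear":[0,0,0],"twist":0}]'
```

```text
time: 3.93
position: [0.5497, -0.069, 0.0824]
tool_rot: [0.97, 0.242, -0.0, -0.0]
ft_force: [0.4, 0.6, -0.1]
grip_width: 0.0006
grip_force: 0.0
time: 4.18
position: [0.5497, -0.069, 0.0815]
tool_rot: [0.97, 0.242, -0.0, -0.0]
ft_force: [0.2, -0.6, 0.4]
grip_width: 0.0003
grip_force: 0.0
```

```bash
python3 -m pendant '[{"jaw":0,"linear":[0,0,0.05],"twist":0},{"jaw":0,"linear":[0,0,0],"twist":0},{"jaw":0,"linear":[0,0,0],"twist":0}]'
python3 -m pendant '[{"jaw":0,"linear":[0,0,0.05],"twist":0},{"jaw":0,"linear":[0,0,0],"twist":0},{"jaw":0,"linear":[0,0,0],"twist":0}]'
```

```text
time: 4.43
position: [0.5497, -0.069, 0.0814]
tool_rot: [0.97, 0.242, 0.0, 0.0]
ft_force: [-1.6, 0.6, 4.3]
grip_width: 0.0002
grip_force: 2.0
time: 4.68
position: [0.5497, -0.069, 0.0814]
tool_rot: [0.97, 0.242, 0.0, 0.0]
ft_force: [-2.0, -0.3, 7.8]
grip_width: 0.0003
grip_force: 3.8
```

Contact is at TCP z 0.0814, as expected for the rim top. I'll ease off to about 4 N and slide toward the gap.

```bash
python3 -m pendant '[{"jaw":0,"linear":[0,0,-0.05],"twist":0},{"jaw":0,"linear":[-0.37,-0.15,0],"twist":0},{"jaw":0,"linear":[-0.37,-0.15,0],"twist":0},{"jaw":0,"linear":[-0.37,-0.15,0],"twist":0},{"jaw":0,"linear":[0,0,0],"twist":0}]'
python3 -m pendant '[{"jaw":0,"linear":[-0.37,-0.15,0],"twist":0},{"jaw":0,"linear":[-0.37,-0.15,0],"twist":0},{"jaw":0,"linear":[0,0,0],"twist":0}]'
python3 -m pendant '[{"jaw":0,"linear":[-0.37,-0.15,0],"twist":0},{"jaw":0,"linear":[-0.37,-0.15,0],"twist":0},{"jaw":0,"linear":[0,0,0],"twist":0}]'
python3 -m pendant '[{"jaw":0,"linear":[-0.37,-0.15,0],"twist":0},{"jaw":0,"linear":[-0.37,-0.15,0],"twist":0},{"jaw":0,"linear":[0,0,0],"twist":0}]'
python3 -m pendant '[{"jaw":0,"linear":[-0.37,-0.15,0],"twist":0},{"jaw":0,"linear":[-0.37,-0.15,0],"twist":0},{"jaw":0,"linear":[-0.37,-0.15,0],"twist":0},{"jaw":0,"linear":[0,0,0],"twist":0},{"jaw":0,"linear":[0,0,0],"twist":0}]'
```

```text
time: 5.1
position: [0.538, -0.0706, 0.0814]
tool_rot: [0.97, 0.242, 0.001, 0.001]
ft_force: [1.7, -0.5, 4.0]
grip_width: 0.0008
grip_force: 2.0
time: 5.35
position: [0.5298, -0.0714, 0.0814]
tool_rot: [0.97, 0.242, 0.0, 0.0]
ft_force: [2.5, -1.1, 5.1]
grip_width: 0.0003
grip_force: 2.4
time: 5.6
position: [0.5213, -0.0721, 0.0812]
tool_rot: [0.97, 0.242, -0.0, 0.0]
ft_force: [2.3, 0.2, 6.4]
grip_width: 0.0006
grip_force: 2.7
time: 5.85
position: [0.5102, -0.0718, 0.08]
tool_rot: [0.97, 0.242, -0.003, -0.002]
ft_force: [0.8, 0.1, -0.1]
grip_width: 0.0008
grip_force: 0.0
time: 6.27
position: [0.5015, -0.0739, 0.0809]
tool_rot: [0.97, 0.242, -0.0, -0.0]
ft_force: [0.7, 0.9, 0.0]
grip_width: 0.0008
grip_force: 0.0
```

The force went to zero and the tip dropped, so the gap is confirmed. Now pressing down.

```bash
python3 -m pendant '[{"jaw":0,"linear":[0,0,0.2],"twist":0},{"jaw":0,"linear":[0,0,0.2],"twist":0},{"jaw":0,"linear":[0,0,0.2],"twist":0},{"jaw":0,"linear":[0,0,0],"twist":0},{"jaw":0,"linear":[0,0,0],"twist":0}]'
python3 -m pendant '[{"jaw":0,"linear":[0,0,0.1],"twist":0},{"jaw":0,"linear":[0,0,0.1],"twist":0},{"jaw":0,"linear":[0,0,0.1],"twist":0},{"jaw":0,"linear":[0,0,0.1],"twist":0},{"jaw":0,"linear":[0,0,0],"twist":0},{"jaw":0,"linear":[0,0,0],"twist":0}]'
python3 -m pendant '[{"jaw":0,"linear":[0,0,0.1],"twist":0},{"jaw":0,"linear":[0,0,0.1],"twist":0},{"jaw":0,"linear":[0,0,0],"twist":0},{"jaw":0,"linear":[0,0,0],"twist":0}]'
```

```text
time: 6.68
position: [0.502, -0.0739, 0.0748]
tool_rot: [0.97, 0.242, -0.0, -0.0]
ft_force: [-0.8, 0.4, 0.2]
grip_width: 0.0001
grip_force: 0.0
time: 7.18
position: [0.5017, -0.0733, 0.0713]
tool_rot: [0.97, 0.242, -0.0, -0.001]
ft_force: [-0.7, 2.0, 4.6]
grip_width: 0.0005
grip_force: 2.3
time: 7.52
position: [0.5011, -0.0727, 0.0693]
tool_rot: [0.97, 0.242, -0.001, -0.001]
ft_force: [-0.9, 4.6, 6.8]
grip_width: 0.0006
grip_force: 3.0
```

```bash
python3 -m pendant '[{"jaw":0,"linear":[0,0,0.1],"twist":0},{"jaw":0,"linear":[0,0,0.1],"twist":0},{"jaw":0,"linear":[0,0,0.1],"twist":0},{"jaw":0,"linear":[0,0,0],"twist":0},{"jaw":0,"linear":[0,0,0],"twist":0},{"jaw":0,"linear":[0,0,0],"twist":0},{"jaw":0,"linear":[0,0,0],"twist":0},{"jaw":0,"linear":[0,0,0],"twist":0},{"jaw":0,"linear":[0,0,0],"twist":0},{"jaw":0,"linear":[0,0,0],"twist":0},{"jaw":0,"linear":[0,0,0],"twist":0}]'
python3 - <<'E'
from rig import cams
from h import *
for n,(a,b,l,r) in(("top",(195,265,260,330)),("side",(180,240,265,330))):
    c=cams.camera(n)
    P=cloud(c)[a:b,l:r].reshape(-1,3);P=P[np.hypot(P[:,0]-.534,P[:,1]+.135)<.025]
    print(n,len(P),np.percentile(P[:,2],[10,50,90]) if len(P) else 0)
E
```

```text
time: 8.43
position: [0.5005, -0.0724, 0.0662]
tool_rot: [0.97, 0.242, -0.001, -0.002]
ft_force: [-1.2, 5.8, 5.9]
grip_width: -0.0
grip_force: 3.3
top 73 [0.15794919 0.16320733 0.38111763]
side 69 [0.04993455 0.09361122 0.1401557 ]
```

The side depth suggests the cap is at 93 mm. I'll release and back off upward and outward, then look.

```bash
python3 -m pendant '[{"jaw":0,"linear":[0,0,-0.3],"twist":0},{"jaw":0,"linear":[0,0,-0.5],"twist":0},{"jaw":0,"linear":[0,0,-1],"twist":0},{"jaw":0,"linear":[0,0,-2],"twist":0},{"jaw":0,"linear":[0,0,-3],"twist":0},{"jaw":0,"linear":[0,0,-3],"twist":0},{"jaw":0,"linear":[0,0,-3],"twist":0},{"jaw":0,"linear":[0,0,-3],"twist":0},{"jaw":0,"linear":[-2,-3,0],"twist":0},{"jaw":0,"linear":[-2,-3,0],"twist":0},{"jaw":0,"linear":[0,-3,0],"twist":0},{"jaw":0,"linear":[0,-3,0],"twist":0}]'
python3 -m pendant '[{"jaw":0,"linear":[0,-3,0],"twist":0},{"jaw":0,"linear":[0,-3,0],"twist":0},{"jaw":0,"linear":[0,-3,0],"twist":0},{"jaw":0,"linear":[0,-3,0],"twist":0},{"jaw":0,"linear":[0,0,0],"twist":0},{"jaw":0,"linear":[0,0,0],"twist":0},{"jaw":0,"linear":[0,0,0],"twist":0}]'
python3 - <<'E'
from rig import cams
from h import *
for n,(a,b,l,r) in(("top",(180,280,240,345)),("side",(180,240,265,330))):
    c=cams.camera(n);P=cloud(c)[a:b,l:r].reshape(-1,3)
    Q=P[np.hypot(P[:,0]-.534,P[:,1]+.135)<.025]
    print(n,len(Q),np.percentile(Q[:,2],[10,50,90]) if len(Q) else 0)
    s=P[abs(P[:,2]-.064)<.005]
    print(len(s),cv2.minEnclosingCircle(s[:,:2].astype(np.float32)) if len(s) else 0)
    cv2.imwrite(f"pics/{n}1.png",c["color"])
E
```

```text
time: 9.53
position: [0.4089, 0.0135, 0.2249]
tool_rot: [0.971, 0.241, 0.0, 0.0]
ft_force: [0.1, 1.3, 0.7]
grip_width: 0.0001
grip_force: 0.0
time: 10.12
position: [0.3551, 0.1189, 0.2246]
tool_rot: [0.97, 0.242, 0.001, 0.001]
ft_force: [0.2, 1.0, -0.2]
grip_width: 0.0001
grip_force: 0.0
top 239 [0.08774032 0.09141567 0.0951807 ]
534 ((0.534475564956665, -0.13408266007900238), 0.0765795037150383)
side 121 [0.0518985  0.0935042  0.09547115]
298 ((0.5329431891441345, -0.13019998371601105), 0.07731495052576065)
```

View pics/top1.png

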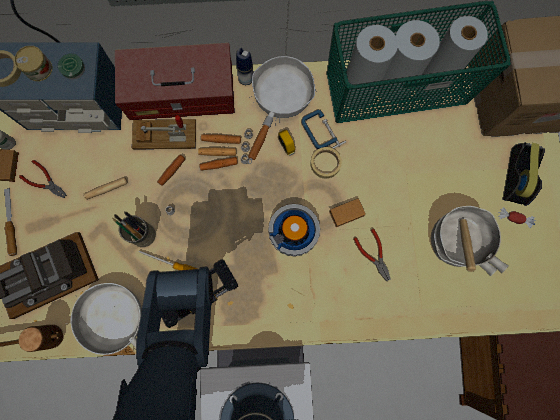

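The cap at (295,228) now reads 91–94 mm high, which is fully up. The drum and the things round it are where they were, and the arm is clear.

```bash
python3 -c "
from rig import robot
print(robot.hand_in())"
```

```text
the job is handed in; nothing more can be done
None
```

The rack is fully up: the cap reads about 93 mm after I felt out the gap and pressed the key with under 10 N, the arm is clear, the drum stayed in place to within about 1 mm, and the job is handed in at about 10 s.

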